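# Set out a spot-test station on the bench board

### The arm

A 7-joint arm with a two-finger parallel gripper is mounted at the origin on a cart in front of the work surface, level with it; the furniture and walls round the work are solid. World frame = base frame: x ahead of the robot, y to its left, z up, the work surface at z = 0. Lengths are in mm, angles in rad, forces in N, time in s.
With the tool pointing down it reaches from about 400 to 900 mm from the base axis. Payload 5.5 kg.
Tool frame: the origin (TCP) lies on the centre line of the jaws, within the pads' length; the fingertips stand 8 mm ahead of it and the grasp point (between the pads) lies 11 mm behind it; z points along the fingers, y is the line along which they close (so a half turn about z gives the same grasp; the last joint's range is limited). The gripper opens to 92 mm and grips with 3 to 60 N. Pads are 19 mm wide; open, the fingers measure 130 mm over their backs; the gripper's body (75 mm by 190 mm) begins 47 mm behind the grasp point.
Start: joints at [-0.925, 0.501, -0.427, 1.55, 0.221, 1.138, -0.21], TCP at [242.751, 602.969, 234.729] pointing down, gripper open.
Joint ranges: [-2.88, 2.88], [-0.31, 2.03], [-1.54, 1.56], [0.2, 2.42], [-1.41, 4.55], [0.19, 2.02], [-2.57, 2.57]. Speed limits (rad/s): [2.57, 2.57, 3.14, 3.14, 3.14, 3.14, 3.14].

### API

Orientations are given as a rotation vector (axis times angle).
In Python, from station import observe, camera, job_done gives the robot as it stands.
- The arm moves only by the tool jog_arm, never from a script. Its argument "moves" is a list of rows, each a list of 2 entries, a list of its own where there are three numbers: the shift along the tool's x, y, z in m, then the turn, a rotation vector about the tool's x, y, z in rad. In form: [[[tx, ty, tz], [wx, wy, wz]], ...]. A call has 1 to 8 rows; each row shifts and turns the commanded pose from where the row before left it, along the tool's axes as they then stand; what a row does not reach is not made up. A row lasts 1/10 s, in which the tool goes at most 50 mm and 8.59 degrees, less where a joint would pass 70% of its speed; a pose out of reach is approached as far as the arm can. A call with a gripper value outside its range is refused whole. "hand" is the closure, from 0 (fully open) to 1 (shut), set as the call begins (left out, the last holds). The fingers move at their own pace and stop on an object; "squeeze" is the grip in N (left out, the last holds). Time passes only in rows, so rows that do not move let the fingers close. It gives the time, the measured TCP pose, the force, the opening and the grip force at its end, in the units of the state.
- observe(): the state, without advancing time (a new reading comes with each control period).
- camera(name): name is "scene" or "top" or "wrist"; returns a dict with "img" (420x560x3 uint8, red, green, blue), "intrinsics" (3x3 intrinsics, pixels), "world_to_cam" (4x4, takes a point from world to camera coordinates). Camera axes: x right, y up, looking along -z (the intrinsics and any distortion apply to the point x, -y, -z); pixel columns grow to the right and rows downward; lengths in mm; the calibration is good to about 2 mm. A picture is of the moment at which its call begins. There is no depth.
- job_done(): hands the job in; it is judged then, once.
The state is a dict: "time": time; "q": joint angles; "qd": joint speeds; "effort": joint torques, N m; "eef_pos": TCP position; "orientation": TCP orientation; "contact_force": force on the tool from outside, world axes, zero at the start; "wrist_torque": the same for the moment, N m; "grip_width": finger opening in mm; "finger_force": force on a finger pad.
Only numpy, scipy, OpenCV 4.12 (cv2) and the standard library are available. Lean on these libraries where they do the work, as an engineer would, in place of code of your own. Each camera call takes 0.05 s, during which the arm holds its last target. There are 200 camera calls.

### The job

Set out the spot-test station on the white board, whose blue stripe marks its back: stand the brown white-capped bottle centred on the green coaster, the blue-capped bottle centred on the yellow coaster, and the dropper bottle on the board midway between the two coasters, in line with them. Lay the timer flat, buttons up, straight behind the dropper bottle (towards the stripe) with its centre 9 cm from the bottle's centre, and the red marker straight in front of it, its middle 7 cm from the bottle's centre, parallel to the stripe. Leave the Petri dish where it is.

Things in the scene. Friction and masses are not known exactly. Their poses are not given: they have to be found in the camera images.
- board: fixed white rectangular board, 230 (its x) by 290 (its y) by 4 mm thick, flat on the worktop; origin at the centre of its underside, z up. A blue stripe 14 mm wide runs along its back edge, centred at x = +104 mm in its frame; its +x axis points to the back (stripe), its y axis runs along the stripe. The top face is at z = 4 mm. The coasters' centres lie on it at x = -25 mm, y = +90 and -90 mm (which colour is on which side varies).
- green_coaster: fixed flat green plastic disc on the board, 68 mm across, 6 mm thick; origin at the centre of its underside; its top is 6 mm above that (10 mm above the worktop).
- yellow_coaster: fixed flat yellow plastic disc on the board, 68 mm across, 6 mm thick; origin at the centre of its underside; its top is 6 mm above that (10 mm above the worktop).
- brown_bottle: loose upright brown reagent bottle with a white cap, round, body 48 mm across, 106 mm tall, about 0.17 kg; origin at the centre of its underside, z up. Straight round body up to about 70 mm above its base, cap above.
- blue_cap_bottle: loose upright clear, pale bottle with a blue cap, round, body 43 mm across, 95 mm tall, about 0.11 kg; origin at the centre of its underside, z up. Straight round body up to about 65 mm above its base, cap above.
- dropper_bottle: loose upright small brown dropper bottle with a black rubber bulb, round, body 33 mm across up to about 50 mm above its base, 88 mm tall in all, about 0.06 kg; origin at the centre of its underside, z up.
- timer: loose grey bench timer lying flat, buttons (one red) up: 58 (its x) by 64 (its y) by 20 mm high, a block with rounded edges, about 0.06 kg; origin at the centre of its underside, z up. It may be gripped across either pair of sides. (To its right, at about x = 0.48, y = -0.65, is a fixed stand with glassware.)
- marker: loose marker pen, white with a red cap end, lying on its side: 132 mm long (along its y), 14 mm wide, 15 mm high, about 0.011 kg; origin at the middle of its underside, z up. It does not roll. (It lies on the right-hand part of the worktop near the timer; another red pen far to the left beyond the racks is scenery.)
- petri_dish: loose clear glass Petri dish, 60 mm across, 14 mm high, a bystander on the worktop among the things; origin at the centre of its underside. Not to be moved. Close behind it stands a fixed instrument 0.41 m tall, its front at world x = 0.58 from y = -0.46 to y = 0.08: carry things across in front of it.

How it is judged (in metres and radians):
At the end, for the whole second after the job is handed in: Brown on green and blue-capped on yellow coaster within 12 mm; dropper midway within 15 mm; all upright. Timer flat 90 +-15 mm behind the dropper, marker 70 +-15 mm in front and parallel to the stripe within 0.2 rad, both within 20 mm of the middle line. Released, at rest; Petri dish within 20 mm (horizontal distance between brown_bottle and green_coaster below 0.012 m and z of brown_bottle in the frame of green_coaster between 0.002 and 0.01 m and horizontal distance between blue_cap_bottle and yellow_coaster below 0.012 m and z of blue_cap_bottle in the frame of yellow_coaster between 0.002 and 0.01 m and angle between each of brown_bottle, blue_cap_bottle, dropper_bottle, timer's own z axis and vertical below 0.1 rad and x of dropper_bottle in the frame of board between -0.04 and -0.01 m and y of dropper_bottle in the frame of board between -0.015 and 0.015 m and z of dropper_bottle in the frame of board between 0 and 0.008 m and x of timer in the frame of board above 0.03 m and horizontal distance between timer and dropper_bottle between 0.075 and 0.105 m and y of timer in the frame of board between -0.02 and 0.02 m and z of timer in the frame of board between 0 and 0.008 m and x of marker in the frame of board below -0.06 m and horizontal distance between marker and dropper_bottle between 0.055 and 0.085 m and y of marker in the frame of board between -0.02 and 0.02 m and z of marker in the frame of board between 0 and 0.008 m and angle between the y axis of marker and the y axis of board, either way round below 0.2 rad and angle between marker's own z axis and vertical below 0.15 rad and linear speed of each of brown_bottle, blue_cap_bottle, dropper_bottle, timer, marker below 0.02 m/s and angular speed of each of brown_bottle, blue_cap_bottle, dropper_bottle, timer, marker below 0.2 rad/s and contact force between each of brown_bottle, blue_cap_bottle, dropper_bottle, timer, marker and the fingers below 0.05 N and distance of petri_dish from where it was at the start of the episode below 0.02 m); the robot touches nothing.
It fails at once if the Petri dish is pushed more than 20 mm (distance of petri_dish from where it was at the start of the episode above 0.02 m).
It also fails if it takes over 144 s, if anything falls off the work surface, if the arm or the gripper's body presses on something with over 40 N, if the wrist force passes 120 N, or if a joint passes its speed limit or range.

## Working session

There is one attempt and no reset: what is moved stays moved. The work goes in short steps, Python scripts to look and compute and a tool call to move; the robot and the scene stay as the last step left them, time stands still between calls to the robot, and variables do not carry over. Pictures are saved under pics/ and viewed, at most 14 in all, crops included, and the job is handed in when it is done.

Besides the shell and the picture viewer there is one more tool, called after "Call:" as a command line: name --argument value ..., lists and objects as JSON in quotes. jog_arm: Moves the arm, as the interface text tells. Its arguments: {"type":"object","properties":{"moves":{"type":"array","items":{"type":"array"}},"hand":{"type":"number"},"squeeze":{"type":"number"}},"required":["moves"]}

```bash
ls && mkdir -p pics && python3 - <<'E'
from station import observe,camera
import cv2,numpy as np
o=observe();print(o)
for n in("scene","top"):
    c=camera(n);cv2.imwrite(f"pics/{n}0.png",c["img"][:,:,::-1]);print(n,c["intrinsics"],np.round(c["world_to_cam"],3),c.keys())
E
```

```text
pics
{'time': 0.0, 'q': array([-0.92480931,  0.50182998, -0.42680654,  1.55145703,  0.22081805,
        1.13828512, -0.2103022 ]), 'qd': array([ 0.00162593,  0.00019498,  0.00046861, -0.00010248, -0.00010341,
       -0.00019999,  0.00147176]), 'effort': array([ 3.40027536e-04, -5.66588545e+01, -5.81608817e+00, -2.79111171e+01,
       -6.86658849e-02,  3.08181869e-02,  1.92304487e-04]), 'eef_pos': array([242.56165277, 602.30929116, 233.68797371]), 'orientation': array([-5.97420561e-01, -3.08383777e+00,  2.93922711e-03]), 'contact_force': array([-0.04820257,  0.57726656, -0.58580603]), 'wrist_torque': array([ 0.05692709, -0.00590047, -0.00252817]), 'finger_force': 0.0, 'grip_width': 91.70219393157151}
scene [[513.89387943   0.         280.36304232]
 [  0.         513.89387943 210.51771087]
 [  0.           0.           1.        ]] [[ 7.290000e-01 -6.840000e-01  1.700000e-02 -3.408280e+02]
 [ 4.760000e-01  5.250000e-01  7.050000e-01 -2.640580e+02]
 [-4.920000e-01 -5.060000e-01  7.090000e-01 -1.131204e+03]
 [ 0.000000e+00  0.000000e+00  0.000000e+00  1.000000e+00]] dict_keys(['img', 'intrinsics', 'world_to_cam'])
top [[476.10811898   0.         283.54142135]
 [  0.         476.10811898 204.35021369]
 [  0.           0.           1.        ]] [[ 1.900000e-02 -1.000000e+00 -9.000000e-03  3.216000e+01]
 [ 9.970000e-01  1.800000e-02  7.100000e-02 -4.804470e+02]
 [-7.100000e-02 -1.100000e-02  9.970000e-01 -1.488736e+03]
 [ 0.000000e+00  0.000000e+00  0.000000e+00  1.000000e+00]] dict_keys(['img', 'intrinsics', 'world_to_cam'])
```

View pics/top0.png

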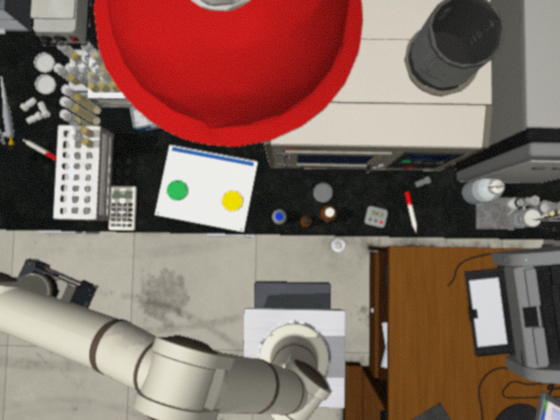

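View pics/scene0.png

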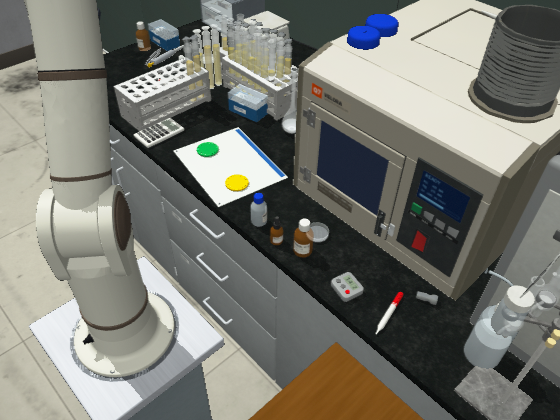

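The top view shows green coaster (177,189), yellow (232,201), blue cap (279,216), dropper (306,221), brown/white cap (328,213), dish (323,191), timer (376,216) and marker (411,212). The scene view shows the same things, with nothing occluded.

```bash
cat > h.py <<'E'
import cv2,numpy as np
from station import observe,camera
def ray(c,uv,z):
    T=c["world_to_cam"];K=c["intrinsics"];R=T[:3,:3];o=-R.T@T[:3,3]
    d=np.linalg.inv(K)@[uv[0],uv[1],1];d=R.T@(d*[1,-1,-1])
    return (o+d*(z-o[2])/d[2])[:2]
def proj(c,p):
    q=c["world_to_cam"]@np.r_[p,1];q=c["intrinsics"]@(q[:3]*[1,-1,-1]);return q[:2]/q[2]
def blobs(c,lo,hi,box,n=1,mina=8):
    "centroids of HSV-masked blobs in box x0,y0,x1,y1, biggest first"
    m=cv2.inRange(cv2.cvtColor(c["img"],cv2.COLOR_RGB2HSV),lo,hi)
    x0,y0,x1,y1=box;k=np.zeros_like(m);k[y0:y1,x0:x1]=m[y0:y1,x0:x1]
    N,l,s,ce=cv2.connectedComponentsWithStats(k)
    i=[j for j in np.argsort(-s[1:,4])+1 if s[j,4]>=mina][:n]
    return [(ce[j],s[j],(l==j)) for j in i]
E
python3 - <<'E'
from h import *
t=camera("top")
im=t["img"]
cv2.imwrite("pics/crop0.png",cv2.resize(im[170:250,250:440],None,fx=4,fy=4,interpolation=cv2.INTER_CUBIC)[:,:,::-1])
def show(n,lo,hi,box,z):
    for ce,s,m in blobs(t,lo,hi,box,2): print(n,ce.round(1),s,ray(t,ce,z).round(1))
show("green",(45,100,50),(80,255,255),(140,140,270,240),10)
show("yel",(20,120,80),(35,255,255),(140,140,270,240),10)
show("stripe",(100,100,60),(125,255,255),(140,140,270,180),4)
show("bluecap",(105,100,60),(125,255,255),(265,200,295,230),95)
show("whitecap",(0,0,150),(180,60,255),(318,203,340,225),106)
show("timer",(0,0,90),(180,60,255),(360,200,392,232),20)
show("mred",(0,120,90),(8,255,255),(400,185,422,235),12)
show("mwhite",(0,0,120),(180,80,255),(400,185,422,238),12)
b=blobs(t,(0,0,150),(180,255,255),(150,140,262,236),1)[0]
b=cv2.morphologyEx(b[2].astype(np.uint8),cv2.MORPH_CLOSE,np.ones((15,15)))
r=cv2.minAreaRect(cv2.findContours(b,0,2)[0][0]);print(r)
P=np.array([ray(t,p,4) for p in cv2.boxPoints(r)]);print(P.round(1),P.mean(0),np.linalg.norm(np.diff(P,axis=0),axis=1))
print(observe()["time"])
E
```

```text
green [176.7 189.9] [167 181  20  19 304] [520.5 382.9]
yel [231.9 200.5] [222 191  21  20 318] [489.6 205.7]
stripe [212.5 156.1] [173 148  80  17 225] [632.4 272.5]
bluecap [278.6 215.6] [275 212   8   8  54] [440.2  54.2]
whitecap [329.1 212. ] [325 208   9   9  70] [453.2 -95.7]
timer [375.5 216.1] [365 206  23  22 373] [ 447.6 -249.2]
mred [407.8 198.1] [404 191   8  14  53] [ 507.  -352.3]
mwhite [412.3 217.2] [407 205  10  27 128] [ 446.6 -366.5]
((205.8282470703125, 187.88327026367188), (90.96302795410156, 71.6579360961914), 11.0035400390625)
[[441.3 453.1]
 [669.2 417.4]
 [617.6 127.9]
 [391.2 166.3]] [529.80009593 291.17452035] [230.70446609 294.13495153 229.65750667]
0.15
```

View pics/crop0.png

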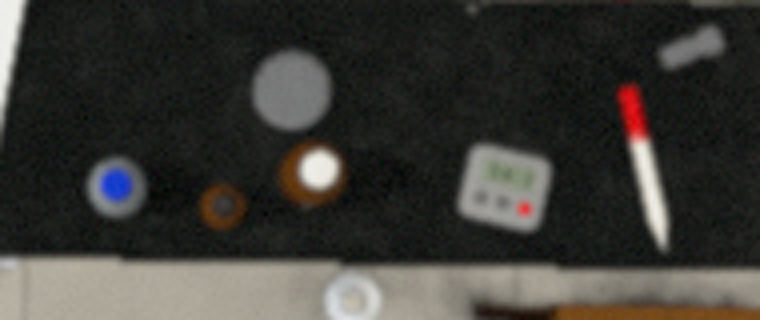

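The crop shows the dropper bulb at top-view (305.6,221.3), the dish at (322.8,192.5), the timer turned about 13° and the marker nearly along x. Next I refine these and check them against the scene view.

```bash
python3 - <<'E'
from h import *
t=camera("top");s=camera("scene")
print("dropper bulb top",ray(t,(305.6,221.3),85).round(1),"petri",ray(t,(322.8,192.5),10).round(1))
def base(n,lo,hi,box,z):
    for ce,st,m in blobs(s,lo,hi,box,1): print(n,ce.round(1),st,ray(s,ce,z).round(1))
base("bluecap s",(105,100,60),(125,255,255),(245,185,270,210),88)
base("whitecap s",(0,0,150),(180,60,255),(294,215,315,236),97)
base("green s",(45,100,50),(80,255,255),(180,130,230,170),10)
base("yel s",(20,120,80),(35,255,255),(210,165,260,200),10)
base("timer s",(0,0,110),(180,60,255),(325,265,368,305),20)
base("mred s",(0,120,90),(8,255,255),(380,280,410,335),10)
for n,p in dict(blue=(440,54,95),brown=(453,-95,106),drop=(428,-15,88),bb=(440,54,0),br=(453,-95,0),dr=(428,-15,0)).items(): print(n,proj(s,p).round(1))
print("bulb",ray(s,(290,131),0),"box",ray(s,(247,117),0),ray(s,(293,118),0))
for lo,hi,b,z in(((0,0,90),(180,60,255),(360,200,392,232),20),):
    m=blobs(t,lo,hi,b)[0][2].astype(np.uint8);r=cv2.minAreaRect(cv2.findContours(m,0,2)[0][0])
    P=np.array([ray(t,p,z) for p in cv2.boxPoints(r)]);d=np.diff(P,axis=0);print("timer",P.mean(0).round(1),np.linalg.norm(d,axis=1),np.degrees(np.arctan2(d[:,1],d[:,0])))
hsv=cv2.cvtColor(t["img"],cv2.COLOR_RGB2HSV)
m=np.zeros((420,560),np.uint8);m[187:237,400:422]=(t["img"].max(2)[187:237,400:422]>100)
ys,xs=np.where(m);P=np.array([ray(t,p,10) for p in zip(xs,ys)]);c=P.mean(0);e=np.linalg.svd(P-c)[2][0];pr=(P-c)@e
print("marker",c,e,pr.min(),pr.max(),"mid",c+e*(pr.min()+pr.max())/2,np.degrees(np.arctan2(e[1],e[0])))
cv2.imwrite("pics/crop1.png",cv2.resize(s["img"][180:340,240:410],None,fx=3.6,fy=3.6,interpolation=cv2.INTER_CUBIC)[:,:,::-1])
print("cam time",observe()["time"])
E
```

```text
dropper bulb top [425.  -27.2] petri [520.3 -83.2]
bluecap s [258.2 197.8] [253 192  11  12 107] [435.8  51. ]
whitecap s [303.8 224.2] [299 218  11  14 106] [450.2 -98.2]
green s [207.1 149. ] [197 142  22  15 250] [516.  378.7]
yel s [236.4 182.4] [225 175  24  16 307] [485.  201.7]
timer s [346.6 284.6] [331 272  32  27 502] [ 441.  -254.6]
blue [258.6 194.4]
brown [303.8 220.3]
drop [273.5 212.9]
bb [259.  220.3]
br [301.8 249.1]
dr [273.2 236.7]
bulb [778.11192567 285.29724776] box [725.36603673 436.62677853] [835.58530415 330.53005038]
timer [ 446.8 -249.6] [59.77110023 65.39087249 59.70408866] [ -13.59801746 -103.10919159  166.23636783]
marker [ 467.80720237 -362.22353726] [-0.97508146 -0.22184713] -63.07516081188038 65.81779040887878 mid [ 466.47005874 -362.52775951] -167.18245315549026
cam time 0.25
```

View pics/crop1.png

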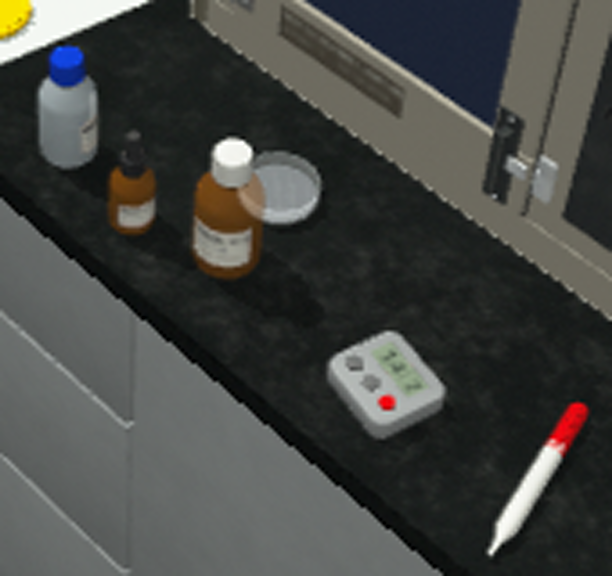

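Call:
jog_arm --moves '[[[0,0,0],[0,0,0.145]],[[0,0,0],[0,0,0.145]],[[0,0,0],[0,0,0.145]],[[0,0,0],[0,0,0.145]],[[0,0,0],[0,0,0.145]],[[0,0,0],[0,0,0.145]],[[0,0,0],[0,0,0.145]],[[0,0,0],[0,0,0.145]]]' --hand 0

```text
time: 1.05
eef_pos: [242.6, 602.8, 234.5]
orientation: [2.197, 2.246, -0.001]
contact_force: [0.3, 0.3, 0.9]
grip_width: 91.8
finger_force: 0.0
```

```bash
cat >> h.py <<'E'
from scipy.spatial.transform import Rotation as Ro
def plan(*wps,yaw=None):
    "tool-axis shifts (m) through world waypoints mm; turn about tool z to bring jaw axis to yaw deg"
    o=observe();R=Ro.from_rotvec(o["orientation"]).as_matrix();p=np.array(o["eef_pos"])
    y=np.degrees(np.arctan2(R[1,1],R[0,1]))
    print("t",round(o["time"],2),"pos",p.round(1),"jaw",round(y,1),"tilt xy",R[:2,2].round(3),"q",np.round(o["q"],2),"w",round(o["grip_width"],1),"f",round(float(np.max(o["finger_force"])),1))
    if yaw is not None:
        d=(yaw-y+90)%180-90;print(" turn z",round(np.radians(-d),3));R=R@Ro.from_euler("z",-d,degrees=True).as_matrix()
    for w in wps:
        print(" ->",w,((R.T@(np.array(w)-p))/1000).round(4));p=np.array(w)
E
python3 -c "
from h import *
plan((445,300,220),(444.5,-252,150),yaw=-13.5)"
```

```text
t 1.05 pos [242.6 602.8 234.5] jaw 1.3 tilt xy [-0. -0.] q [-1.09  0.47 -0.19  1.56  0.09  1.12 -1.28] w 91.8 f 0.0
 turn z 0.258
 -> (445, 300, 220) [-0.2472  0.2675  0.0146]
 -> (444.5, -252, 150) [-0.5368  0.1284  0.0702]
```

Call:
jog_arm --moves '[[[0,0,0],[0,0,0.129]],[[0,0,0],[0,0,0.129]],[[-0.031,0.0335,0.002],[0,0,0]],[[-0.031,0.0335,0.002],[0,0,0]],[[-0.031,0.0335,0.002],[0,0,0]],[[-0.031,0.0335,0.002],[0,0,0]],[[-0.031,0.0335,0.002],[0,0,0]],[[-0.031,0.0335,0.002],[0,0,0]]]'

```text
time: 1.85
eef_pos: [396.8, 374.4, 222.8]
orientation: [-2.461, -1.952, -0.001]
contact_force: [1.4, 0.6, 0.5]
grip_width: 92.0
finger_force: 0.0
```

Call:
jog_arm --moves '[[[-0.031,0.0335,0.002],[0,0,0]],[[-0.031,0.0335,0.002],[0,0,0]],[[-0.0445,0.0107,0.0058],[0,0,0]],[[-0.0445,0.0107,0.0058],[0,0,0]],[[-0.0445,0.0107,0.0058],[0,0,0]],[[-0.0445,0.0107,0.0058],[0,0,0]],[[-0.0445,0.0107,0.0058],[0,0,0]],[[-0.0445,0.0107,0.0058],[0,0,0]]]'

```text
time: 2.65
eef_pos: [448.6, 24.2, 184.0]
orientation: [2.461, 1.952, 0.001]
contact_force: [0.6, -0.6, 0.6]
grip_width: 91.7
finger_force: 0.0
```

Call:
jog_arm --moves '[[[-0.0445,0.0107,0.0058],[0,0,0]],[[-0.0445,0.0107,0.0058],[0,0,0]],[[-0.0445,0.0107,0.0058],[0,0,0]],[[-0.0445,0.0107,0.0058],[0,0,0]],[[-0.0445,0.0107,0.0058],[0,0,0]],[[-0.0445,0.0107,0.0058],[0,0,0]],[[0,0,0],[0,0,0]],[[0,0,0],[0,0,0]]]'

```text
time: 3.45
eef_pos: [449.8, -250.0, 148.7]
orientation: [-2.464, -1.948, 0.001]
contact_force: [-0.2, 0.7, -0.3]
grip_width: 91.7
finger_force: 0.0
```

```bash
python3 -c "
from h import *
plan((444.5,-252,150),(444.5,-252,14),yaw=-13.5)
c=camera('wrist');cv2.imwrite('pics/w1.png',c['img'][:,:,::-1])
for p in((444.5,-252,20),(446.7,-249.8,20)):print(proj(c,p))
"
```

```text
t 3.45 pos [ 449.8 -250.   148.7] jaw -13.4 tilt xy [-0.001  0.   ] q [ 0.19  0.35  0.32  1.99 -0.14  0.83  0.35] w 91.7 f 0.0
 turn z 0.002
 -> (444.5, -252, 150) [-0.0032 -0.0047 -0.0013]
 -> (444.5, -252, 14) [0.00e+00 1.00e-04 1.36e-01]
[280.66678182 206.03129913]
[282.57350939 203.05826486]
```

View pics/w1.png

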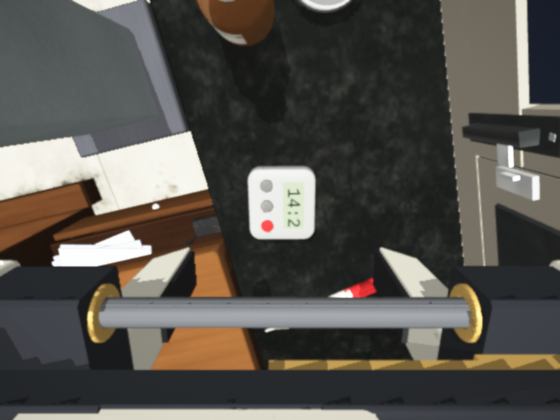

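The wrist view shows the timer square to the jaws, centred at (282,203), which matches the top-view estimate of (446.5,-250).

Call:
jog_arm --moves '[[[-0.001,-0.0032,0.03],[0,0,0]],[[0,0,0.03],[0,0,0]],[[0,0,0.03],[0,0,0]],[[0,0,0.03],[0,0,0]],[[0,0,0.0145],[0,0,0]],[[0,0,0],[0,0,0]],[[0,0,0],[0,0,0]]]'

```text
time: 4.2
eef_pos: [447.8, -248.6, 15.3]
orientation: [2.46, 1.953, 0.001]
contact_force: [-0.5, 0.2, -0.1]
grip_width: 92.0
finger_force: 0.0
```

Call:
jog_arm --moves '[[[0,0,0],[0,0,0]],[[0,0,0],[0,0,0]],[[0,0,0],[0,0,0]],[[0,0,0],[0,0,0]],[[0,0,0],[0,0,0]],[[0,0,0],[0,0,0]],[[0,0,0],[0,0,0]]]' --hand 1 --squeeze 15

```text
time: 4.9
eef_pos: [447.4, -249.2, 14.9]
orientation: [2.461, 1.952, 0.001]
contact_force: [-1.4, 0.1, 4.8]
grip_width: 57.7
finger_force: 15.0
```

Call:
jog_arm --moves '[[[0,0,-0.01],[0,0,0]],[[0,0,-0.03],[0,0,0]],[[0,0,-0.04],[0,0,0]],[[0,0,-0.05],[0,0,0]],[[0,0,-0.04],[0,0,0]],[[0,0,0],[0,0,0]],[[0,0,0],[0,0,0]]]'

```text
time: 5.6
eef_pos: [447.6, -249.1, 185.7]
orientation: [2.46, 1.951, 0.002]
contact_force: [-0.5, 0.8, -1.4]
grip_width: 57.7
finger_force: 15.0
```

```bash
python3 -c "
from h import *
plan((450,150,190),(593.5,279,100),(593.5,279,20),yaw=-13.5)
"
```

```text
t 5.6 pos [ 447.6 -249.1  185.7] jaw -13.2 tilt xy [ 0.002 -0.001] q [ 0.17  0.29  0.34  1.96 -0.12  0.9   0.34] w 57.7 f 15.0
 turn z 0.006
 -> (450, 150, 190) [ 0.3886 -0.0908 -0.0045]
 -> (593.5, 279, 100) [0.1589 0.1092 0.0903]
 -> (593.5, 279, 20) [-0.     -0.0002  0.08  ]
```

Call:
jog_arm --moves '[[[0.0432,-0.0101,0],[0,0,0]],[[0.0432,-0.0101,0],[0,0,0]],[[0.0432,-0.0101,0],[0,0,0]],[[0.0432,-0.0101,0],[0,0,0]],[[0.0432,-0.0101,0],[0,0,0]],[[0.0432,-0.0101,0],[0,0,0]],[[0.0432,-0.0101,0],[0,0,0]],[[0.0432,-0.0101,0],[0,0,0]]]'

```text
time: 6.4
eef_pos: [445.3, 107.2, 182.8]
orientation: [-2.461, -1.951, 0.006]
contact_force: [1.2, 1.1, -0.5]
grip_width: 57.6
finger_force: 15.0
```

Call:
jog_arm --moves '[[[0.0432,-0.0101,0],[0,0,0]],[[0.0318,0.0218,0.018],[0,0,0]],[[0.0318,0.0218,0.018],[0,0,0]],[[0.0318,0.0218,0.018],[0,0,0]],[[0.0318,0.0218,0.018],[0,0,0]],[[0.0318,0.0218,0.018],[0,0,0]],[[0,0,0],[0,0,0]],[[0,0,0],[0,0,0]]]'

```text
time: 7.2
eef_pos: [587.2, 279.5, 90.7]
orientation: [-2.46, -1.952, 0.011]
contact_force: [0.3, 0.3, -0.8]
grip_width: 57.4
finger_force: 15.0
```

```bash
python3 -c "
from h import *
plan((593.5,278.5,60),(593.5,278.5,19.5),yaw=-10)
"
```

```text
t 7.2 pos [587.2 279.5  90.7] jaw -13.1 tilt xy [-0.006 -0.003] q [-0.52  0.63  0.05  1.66 -0.04  0.86 -0.68] w 57.4 f 15.0
 turn z -0.055
 -> (593.5, 278.5, 60) [0.0003 0.0065 0.0306]
 -> (593.5, 278.5, 19.5) [0.0002 0.0002 0.0405]
```

Call:
jog_arm --moves '[[[0,0.0065,0.03],[0,0,-0.055]],[[0,0,0.025],[0,0,0]],[[0,0,0.013],[0,0,0]],[[0,0,0.0025],[0,0,0]],[[0,0,0],[0,0,0]],[[0,0,0],[0,0,0]],[[0,0,0],[0,0,0]]]'

```text
time: 7.9
eef_pos: [596.9, 279.2, 25.7]
orientation: [2.407, 2.018, 0.004]
contact_force: [0.5, -0.0, 0.0]
grip_width: 57.8
finger_force: 15.0
```

```bash
python3 -c "
from h import *
plan((593.5,278.5,19),yaw=-10)
"
```

```text
t 7.9 pos [596.9 279.2  25.7] jaw -10.0 tilt xy [0.002 0.001] q [-0.5   0.73  0.04  1.66 -0.03  0.75 -0.63] w 57.8 f 15.0
 turn z -0.0
 -> (593.5, 278.5, 19) [-0.0013 -0.0032  0.0067]
```

Call:
jog_arm --moves '[[[-0.001,-0.003,0.003],[0,0,0]],[[0,0,0.003],[0,0,0]],[[0,0,0],[0,0,0]],[[0,0,0],[0,0,0]]]'

```text
time: 8.3
eef_pos: [592.7, 278.6, 18.6]
orientation: [-2.407, -2.019, -0.0]
contact_force: [-2.9, -0.2, 5.2]
grip_width: 57.9
finger_force: 15.0
```

Contact made; release and rise.

Call:
jog_arm --moves '[[[0,0,0],[0,0,0]],[[0,0,0],[0,0,0]],[[0,0,0],[0,0,0]],[[0,0,0],[0,0,0]],[[0,0,-0.02],[0,0,0]],[[0,0,-0.04],[0,0,0]],[[0,0,-0.045],[0,0,0]],[[0,0,-0.045],[0,0,0]]]' --hand 0

```text
time: 9.1
eef_pos: [592.4, 278.0, 169.2]
orientation: [-2.407, -2.019, 0.002]
contact_force: [1.5, 0.8, -0.6]
grip_width: 91.9
finger_force: 0.0
```

```bash
python3 -c "
from h import *
plan((450,150,190),(450,-340,180),(465.5,-363.5,150),yaw=-10)
"
```

```text
t 9.1 pos [592.4 278.  169.2] jaw -10.0 tilt xy [-0.001 -0.001] q [-0.51  0.54  0.05  1.61 -0.03  1.   -0.63] w 91.9 f 0.0
 turn z -0.001
 -> (450, 150, 190) [-0.1508 -0.118  -0.0206]
 -> (450, -340, 180) [-0.4825  0.0851  0.0103]
 -> (465.5, -363.5, 150) [-0.0204  0.0194  0.03  ]
```

Call:
jog_arm --moves '[[[-0.0302,-0.0236,-0.004],[0,0,0]],[[-0.0302,-0.0236,-0.004],[0,0,0]],[[-0.0302,-0.0236,-0.004],[0,0,0]],[[-0.0302,-0.0236,-0.004],[0,0,0]],[[-0.0302,-0.0236,-0.004],[0,0,0]],[[-0.0439,0.0077,0.001],[0,0,0]],[[-0.0439,0.0077,0.001],[0,0,0]],[[-0.0439,0.0077,0.001],[0,0,0]]]'

```text
time: 9.9
eef_pos: [450.0, 15.1, 185.5]
orientation: [2.406, 2.02, 0.002]
contact_force: [0.9, 0.0, 0.1]
grip_width: 91.8
finger_force: 0.0
```

Call:
jog_arm --moves '[[[-0.0439,0.0077,0.001],[0,0,0]],[[-0.0439,0.0077,0.001],[0,0,0]],[[-0.0439,0.0077,0.001],[0,0,0]],[[-0.0439,0.0077,0.001],[0,0,0]],[[-0.0439,0.0077,0.001],[0,0,0]],[[-0.0439,0.0077,0.001],[0,0,0]],[[-0.0439,0.0077,0.001],[0,0,0]],[[-0.0439,0.0077,0.001],[0,0,0]]]'

```text
time: 10.7
eef_pos: [449.5, -341.9, 177.1]
orientation: [2.407, 2.019, 0.0]
contact_force: [0.7, 0.2, 0.9]
grip_width: 91.8
finger_force: 0.0
```

Call:
jog_arm --moves '[[[0,0,0],[0,0,0.1466]],[[0,0,0],[0,0,0.1466]],[[0,0,0],[0,0,0.1466]],[[0,0,0],[0,0,0.1466]],[[0,0,0],[0,0,0.1466]],[[0,0,0],[0,0,0.1466]],[[0,0,0],[0,0,0.1466]],[[0,0,0],[0,0,0.1466]]]'

```text
time: 11.5
eef_pos: [449.7, -340.1, 177.1]
orientation: [-3.123, -0.34, -0.0]
contact_force: [-0.8, 0.4, -0.1]
grip_width: 92.1
finger_force: 0.0
```

```bash
python3 -c "
from h import *
plan((465.5,-363.5,150),(465.5,-363.5,11),yaw=-77.2)
c=camera('wrist');cv2.imwrite('pics/w2.png',c['img'][:,:,::-1])
"
```

```text
t 11.5 pos [ 449.7 -340.1  177.1] jaw -77.6 tilt xy [0. 0.] q [ 0.12  0.43  0.61  1.85 -0.3   0.95 -0.49] w 92.1 f 0.0
 turn z -0.006
 -> (465.5, -363.5, 150) [0.0102 0.0264 0.0271]
 -> (465.5, -363.5, 11) [-0.     0.     0.139]
```

View pics/w2.png

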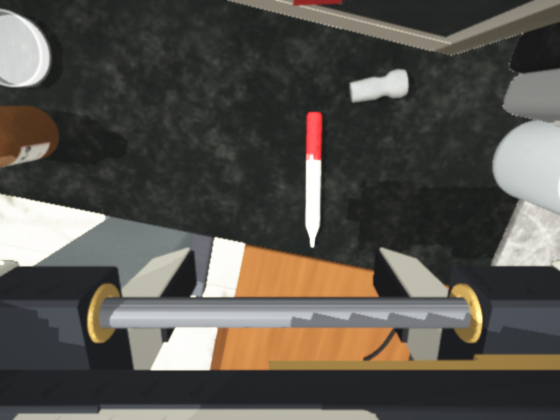

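The wrist view shows the marker from its red end (315,112) to its tip (312,247), nearly square to the jaws.

```bash
python3 -c "
from h import *
c=camera('wrist');a=ray(c,(314.5,112),8);b=ray(c,(312,247),8);d=a-b
print(a,b,(a+b)/2,np.linalg.norm(d),np.degrees(np.arctan2(d[1],d[0])))
m=(a+b)/2
plan((*m,150),(*m,11),yaw=np.degrees(np.arctan2(d[1],d[0]))-90)
"
```

```text
[ 525.87651734 -351.29304297] [ 396.92992984 -379.89686419] [ 461.40322359 -365.59495358] 132.08103958549663 12.507221271825742
t 11.6 pos [ 449.7 -340.   177. ] jaw -77.3 tilt xy [-0. -0.] q [ 0.12  0.43  0.61  1.85 -0.3   0.95 -0.48] w 91.7 f 0.0
 turn z 0.004
 -> (np.float64(461.4032235903514), np.float64(-365.59495357673376), 150) [0.0059 0.0275 0.027 ]
 -> (np.float64(461.4032235903514), np.float64(-365.59495357673376), 11) [ 0.    -0.     0.139]
```

Call:
jog_arm --moves '[[[0.0062,0.0275,0.027],[0,0,0]],[[0,0,0.035],[0,0,0]],[[0,0,0.035],[0,0,0]],[[0,0,0.035],[0,0,0]],[[0,0,0.024],[0,0,0]],[[0,0,0.0085],[0,0,0]],[[0,0,0],[0,0,0]],[[0,0,0],[0,0,0]]]'

```text
time: 12.4
eef_pos: [462.5, -366.4, 13.7]
orientation: [3.121, 0.351, 0.002]
contact_force: [0.6, -0.8, 0.8]
grip_width: 91.6
finger_force: 0.0
```

Call:
jog_arm --moves '[[[0,0,0],[0,0,0]],[[0,0,0],[0,0,0]],[[0,0,0],[0,0,0]],[[0,0,0],[0,0,0]],[[0,0,0],[0,0,0]],[[0,0,0],[0,0,0]],[[0,0,0],[0,0,0]],[[0,0,0],[0,0,0]]]' --hand 1 --squeeze 12

```text
time: 13.2
eef_pos: [461.7, -365.6, 12.5]
orientation: [-3.122, -0.35, 0.0]
contact_force: [-0.2, -0.6, -0.0]
grip_width: 32.2
finger_force: 0.0
```

Call:
jog_arm --moves '[[[0,0,0],[0,0,0]],[[0,0,0],[0,0,0]],[[0,0,-0.01],[0,0,0]],[[0,0,-0.04],[0,0,0]],[[0,0,-0.045],[0,0,0]],[[0,0,-0.045],[0,0,0]],[[0,0,-0.03],[0,0,0]],[[0,0,0],[0,0,0]]]'

```text
time: 14.0
eef_pos: [464.2, -368.1, 188.4]
orientation: [3.116, 0.348, 0.012]
contact_force: [0.2, -0.9, 0.7]
grip_width: 13.4
finger_force: 12.0
```

```bash
python3 -c "
from h import *
plan((445,-100,180),(450,150,180),(436,306,100),yaw=-77.2)
c=camera('wrist');cv2.imwrite('pics/w3.png',c['img'][:,:,::-1])
"
```

```text
t 14.0 pos [ 464.2 -368.1  188.4] jaw -77.3 tilt xy [ 0.008 -0.005] q [ 0.15  0.47  0.62  1.78 -0.32  0.98 -0.45] w 13.4 f 12.0
 turn z -0.001
 -> (445, -100, 180) [ 0.0406 -0.2657  0.007 ]
 -> (450, 150, 180) [ 0.0603 -0.2427 -0.0012]
 -> (436, 306, 100) [ 0.0204 -0.1557  0.0791]
```

View pics/w3.png

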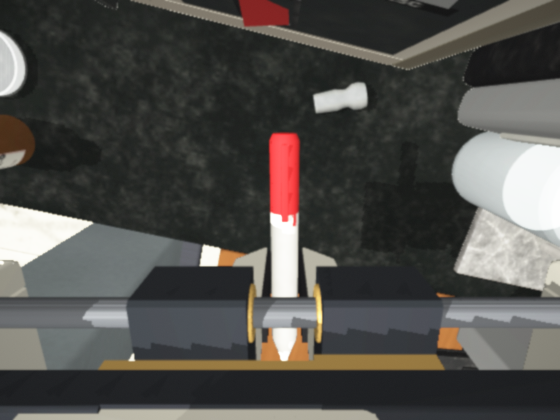

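The wrist view shows the marker held straight between the pads, red end at (285,135).

Call:
jog_arm --moves '[[[0.0068,-0.0443,0.001],[0,0,0]],[[0.0068,-0.0443,0.001],[0,0,0]],[[0.0068,-0.0443,0.001],[0,0,0]],[[0.0068,-0.0443,0.001],[0,0,0]],[[0.0068,-0.0443,0.001],[0,0,0]],[[0.0068,-0.0443,0.001],[0,0,0]],[[0.0101,-0.0405,0],[0,0,0]],[[0.0101,-0.0405,0],[0,0,0]]]'

```text
time: 14.85
eef_pos: [443.1, -12.1, 175.8]
orientation: [-3.122, -0.35, 0.003]
contact_force: [0.6, -0.2, 0.5]
grip_width: 13.4
finger_force: 12.0
```

Call:
jog_arm --moves '[[[0.0101,-0.0405,0],[0,0,0]],[[0.0101,-0.0405,0],[0,0,0]],[[0.0101,-0.0405,0],[0,0,0]],[[0.0101,-0.0405,0],[0,0,0]],[[0.0051,-0.039,0.01],[0,0,0]],[[0.0051,-0.039,0.01],[0,0,0]],[[0.0051,-0.039,0.01],[0,0,0]],[[0.0051,-0.039,0.01],[0,0,0]]]'

```text
time: 15.65
eef_pos: [432.1, 310.5, 135.0]
orientation: [3.121, 0.349, -0.003]
contact_force: [1.2, -0.0, 0.3]
grip_width: 13.2
finger_force: 12.0
```

Call:
jog_arm --moves '[[[0,0,0],[0,0,-0.1466]],[[0,0,0],[0,0,-0.1466]],[[0,0,0],[0,0,-0.1466]],[[0,0,0],[0,0,-0.1466]],[[0,0,0],[0,0,-0.1466]],[[0,0,0],[0,0,-0.1466]],[[0,0,0],[0,0,-0.1466]],[[0,0,0],[0,0,-0.1466]]]'

```text
time: 16.45
eef_pos: [432.4, 308.9, 135.3]
orientation: [-2.401, -2.026, 0.005]
contact_force: [0.1, -0.3, -0.2]
grip_width: 13.1
finger_force: 12.0
```

```bash
python3 -c "
from h import *
plan((436,306,100),(436,306,16.5),yaw=-9.9)
c=camera('wrist');cv2.imwrite('pics/w4.png',c['img'][:,:,::-1])
b=blobs(c,(0,150,90),(6,255,255),(0,0,560,420))[0];print(b[0],b[1])
for n,lo,hi in(('g',(45,100,50),(80,255,255)),('y',(20,120,80),(35,255,255))):
  for b in blobs(c,lo,hi,(0,0,560,300),1,200):print(n,b[1],ray(c,b[0],10))
"
```

```text
t 16.45 pos [432.4 308.9 135.3] jaw -9.7 tilt xy [-0.002 -0.002] q [-0.74  0.39  0.08  1.95 -0.04  0.81 -0.8 ] w 13.1 f 12.0
 turn z 0.004
 -> (436, 306, 100) [-0.0022  0.0041  0.0353]
 -> (436, 306, 16.5) [0.0002 0.0002 0.0835]
[283.97807836 174.23134328] [ 271  134   27   88 2144]
g [ 338   47   87   91 6160] [518.29859184 384.47462644]
```

View pics/w4.png

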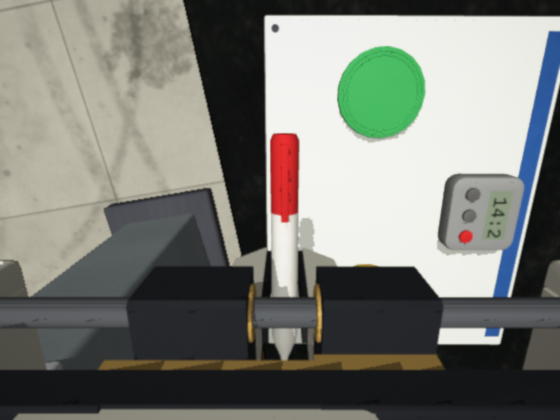

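The wrist view shows the marker lined up over the front of the board, the green coaster at (382,92), and the timer sitting flat at (482,212).

Call:
jog_arm --moves '[[[-0.002,0.004,0.035],[0,0,0.004]],[[0,0,0.035],[0,0,0]],[[0,0,0.03],[0,0,0]],[[0,0,0.013],[0,0,0]],[[0,0,0.003],[0,0,0]],[[0,0,0],[0,0,0]],[[0,0,0],[0,0,0]],[[0,0,0],[0,0,0]]]'

```text
time: 17.3
eef_pos: [438.1, 307.8, 22.0]
orientation: [2.411, 2.014, 0.004]
contact_force: [0.5, 0.3, 0.2]
grip_width: 13.3
finger_force: 12.0
```

Call:
jog_arm --moves '[[[0,0,0.001],[0,0,0]],[[0,0,0],[0,0,0]],[[0,0,0],[0,0,0]]]'

```text
time: 17.6
eef_pos: [437.2, 307.1, 20.0]
orientation: [-2.411, -2.014, -0.001]
contact_force: [0.7, 0.3, 0.1]
grip_width: 13.0
finger_force: 12.0
```

Call:
jog_arm --moves '[[[0,0,0.0015],[0,0,0]],[[0,0,0.001],[0,0,0]],[[0,0,0.001],[0,0,0]],[[0,0,0],[0,0,0]],[[0,0,0],[0,0,0]]]'

```text
time: 18.1
eef_pos: [437.2, 307.3, 17.3]
orientation: [-2.411, -2.014, -0.0]
contact_force: [-3.4, -1.3, 12.2]
grip_width: 13.5
finger_force: 12.0
```

Call:
jog_arm --moves '[[[0,0,-0.001],[0,0,0]],[[0,0,0],[0,0,0]],[[0,0,0],[0,0,0]],[[0,0,0],[0,0,0]],[[0,0,-0.015],[0,0,0]],[[0,0,-0.035],[0,0,0]],[[0,0,-0.045],[0,0,0]],[[0,0,-0.045],[0,0,0]]]' --hand 0

```text
time: 18.9
eef_pos: [436.8, 306.6, 159.2]
orientation: [2.411, 2.014, -0.001]
contact_force: [0.9, 1.6, -0.1]
grip_width: 72.8
finger_force: 0.0
```

```bash
python3 -c "
from h import *
plan((425,-10,200),yaw=-9.9)
s=camera('scene');print(ray(s,(276.7,217.5),87),ray(s,(276.7,233),20))
"
```

```text
t 18.9 pos [436.8 306.6 159.2] jaw -10.3 tilt xy [-0.001 -0.   ] q [-0.74  0.35  0.09  1.93 -0.04  0.86 -0.8 ] w 72.8 f 0.0
 turn z -0.006
 -> (425, -10, 200) [-0.3139  0.0428 -0.0407]
[423.88828914 -31.18167505] [431.02048852 -24.72407583]
```

Call:
jog_arm --moves '[[[-0.0413,0.0063,-0.0026],[0,0,0]],[[-0.0413,0.0063,-0.0026],[0,0,0]],[[-0.0413,0.0063,-0.0026],[0,0,0]],[[-0.0413,0.0063,-0.0026],[0,0,0]],[[-0.0413,0.0063,-0.0026],[0,0,0]],[[-0.0413,0.0063,-0.0026],[0,0,0]],[[-0.0413,0.0063,-0.0026],[0,0,0]],[[-0.0413,0.0063,-0.0026],[0,0,0]]]'

```text
time: 19.75
eef_pos: [427.8, -28.7, 178.9]
orientation: [2.411, 2.014, 0.002]
contact_force: [1.0, -0.0, 0.1]
grip_width: 91.8
finger_force: 0.0
```

Call:
jog_arm --moves '[[[0,0,0],[0,0,0]],[[0,0,0],[0,0,0]]]'

```text
time: 19.95
eef_pos: [428.0, -27.9, 178.6]
orientation: [2.414, 2.01, 0.002]
contact_force: [-0.6, 1.0, 0.6]
grip_width: 91.7
finger_force: 0.0
```

```bash
python3 -c "
from h import *
plan((427,-27,120),yaw=-9.9)
c=camera('wrist');cv2.imwrite('pics/w5.png',c['img'][:,:,::-1])
print(proj(c,(427,-27,88)),proj(c,(427,-27,0)))
s=camera('top');cv2.imwrite('pics/t5.png',s['img'][:,:,::-1])
"
```

```text
t 19.95 pos [428.  -27.9 178.6] jaw -10.4 tilt xy [0.001 0.001] q [-0.27  0.15  0.29  2.15 -0.06  0.84 -0.12] w 91.7 f 0.0
 turn z -0.009
 -> (427, -27, 120) [ 0.0006 -0.0012  0.0586]
[284.56744649 215.83844666] [284.54061912 188.21473505]
```

View pics/w5.png

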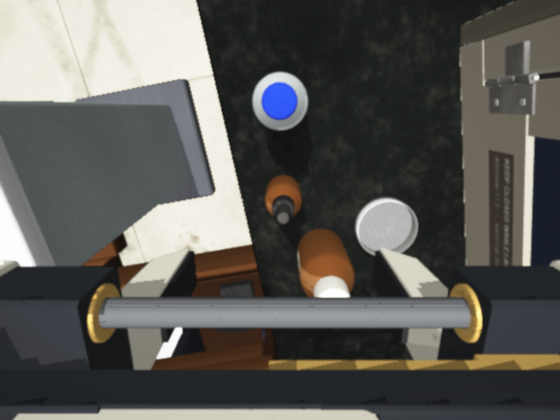

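The bulb at (282,216) matches the expected (284,216), so the dropper estimate is good.

Call:
jog_arm --moves '[[[0.0006,-0.0018,0.03],[0,0,0]],[[0,0,0.03],[0,0,0]],[[0,0,0.03],[0,0,0]],[[0,0,0.03],[0,0,0]],[[0,0,0.0225],[0,0,0]],[[0,0,0],[0,0,0]],[[0,0,0],[0,0,0]],[[0,0,0],[0,0,0]]]'

```text
time: 20.85
eef_pos: [427.3, -25.5, 36.5]
orientation: [2.409, 2.015, 0.003]
contact_force: [0.5, -0.1, -0.3]
grip_width: 91.8
finger_force: 0.0
```

Call:
jog_arm --moves '[[[0,0,0],[0,0,0]],[[0,0,0],[0,0,0]],[[0,0,0],[0,0,0]],[[0,0,0],[0,0,0]],[[0,0,0],[0,0,0]],[[0,0,0],[0,0,0]],[[0,0,0],[0,0,0]],[[0,0,0],[0,0,0]]]' --hand 1 --squeeze 20

```text
time: 21.65
eef_pos: [426.3, -26.2, 35.4]
orientation: [2.411, 2.014, 0.0]
contact_force: [-0.8, 0.8, 0.4]
grip_width: 32.5
finger_force: 20.5
```

Call:
jog_arm --moves '[[[0,0,0],[0,0,0]],[[0,0,0],[0,0,0]],[[0,0,0],[0,0,0]]]'

```text
time: 21.95
eef_pos: [426.2, -26.2, 35.4]
orientation: [-2.411, -2.014, 0.0]
contact_force: [-0.8, -0.1, -1.2]
grip_width: 32.6
finger_force: 20.0
```

```bash
python3 -c "
from h import *
plan((427,-27,185),(460,150,185),(505,294,150),(505,294,40),yaw=-10)
"
```

```text
t 21.95 pos [426.2 -26.2  35.4] jaw -10.3 tilt xy [-0. -0.] q [-0.2   0.43  0.23  2.24 -0.2   0.49  0.01] w 32.6 f 20.0
 turn z -0.004
 -> (427, -27, 185) [-0.0006  0.0009 -0.1496]
 -> (460, 150, 185) [ 0.18    0.0018 -0.    ]
 -> (505, 294, 150) [0.1496 0.0193 0.035 ]
 -> (505, 294, 40) [0.   0.   0.11]
```

Call:
jog_arm --moves '[[[0,0,-0.02],[0,0,0]],[[0,0,-0.04],[0,0,0]],[[0,0,-0.045],[0,0,0]],[[0,0,-0.045],[0,0,0]],[[0.045,0.0005,0],[0,0,0]],[[0.045,0.0005,0],[0,0,0]],[[0.045,0.0005,0],[0,0,0]],[[0.045,0.0005,0],[0,0,0]]]'

```text
time: 22.75
eef_pos: [460.2, 152.2, 185.7]
orientation: [-2.412, -2.013, -0.001]
contact_force: [1.0, 0.3, 0.6]
grip_width: 32.6
finger_force: 20.0
```

Call:
jog_arm --moves '[[[0.0374,0.0048,0.0088],[0,0,0]],[[0.0374,0.0048,0.0088],[0,0,0]],[[0.0374,0.0048,0.0088],[0,0,0]],[[0.0374,0.0048,0.0088],[0,0,0]],[[0,0,0.03],[0,0,0]],[[0,0,0],[0,0,0]],[[0,0,0],[0,0,0]]]'

```text
time: 23.45
eef_pos: [504.9, 293.0, 119.5]
orientation: [2.412, 2.013, -0.005]
contact_force: [1.2, -0.2, -0.4]
grip_width: 32.5
finger_force: 20.0
```

```bash
python3 -c "
from h import *
plan((505,294,80),(505,294,40),yaw=-10)
"
```

```text
t 23.45 pos [504.9 293.  119.5] jaw -10.3 tilt xy [-0.002 -0.002] q [-0.67  0.49  0.12  1.83 -0.08  0.83 -0.69] w 32.5 f 20.0
 turn z -0.005
 -> (505, 294, 80) [ 0.0011 -0.      0.0395]
 -> (505, 294, 40) [0.0001 0.0001 0.04  ]
```

Call:
jog_arm --moves '[[[0.001,0,0.03],[0,0,0]],[[0,0,0.025],[0,0,0]],[[0,0,0.018],[0,0,0]],[[0,0,0.004],[0,0,0]],[[0,0,0],[0,0,0]],[[0,0,0],[0,0,0]],[[0,0,0],[0,0,0]],[[0,0,0],[0,0,0]]]'

```text
time: 24.25
eef_pos: [506.7, 295.8, 44.4]
orientation: [2.411, 2.014, 0.003]
contact_force: [-1.2, -0.1, -1.3]
grip_width: 32.6
finger_force: 20.0
```

Call:
jog_arm --moves '[[[0,0,0.001],[0,0,0]],[[0,0,0.001],[0,0,0]],[[0,0,0],[0,0,0]],[[0,0,0],[0,0,0]]]'

```text
time: 24.65
eef_pos: [505.9, 295.3, 41.1]
orientation: [-2.411, -2.014, 0.0]
contact_force: [0.2, -0.2, -2.0]
grip_width: 32.5
finger_force: 20.0
```

Call:
jog_arm --moves '[[[0,-0.0005,0.001],[0,0,0]],[[0,0,0.0008],[0,0,0]],[[0,0,0],[0,0,0]],[[0,0,0],[0,0,0]],[[0,0,0],[0,0,0]]]'

```text
time: 25.15
eef_pos: [505.3, 295.4, 39.4]
orientation: [-2.411, -2.014, 0.0]
contact_force: [-0.8, 0.0, 0.0]
grip_width: 32.4
finger_force: 20.0
```

Call:
jog_arm --moves '[[[0,0,0.0006],[0,0,0]],[[0,0,0],[0,0,0]],[[0,0,0],[0,0,0]]]'

```text
time: 25.45
eef_pos: [505.4, 295.5, 39.4]
orientation: [-2.411, -2.014, -0.0]
contact_force: [-2.0, -0.9, 4.9]
grip_width: 32.7
finger_force: 20.0
```

Call:
jog_arm --moves '[[[0,0,0],[0,0,0]],[[0,0,0],[0,0,0]],[[0,0,0],[0,0,0]],[[0,0,0],[0,0,0]],[[0,0,0],[0,0,0]],[[0,0,-0.02],[0,0,0]],[[0,0,-0.04],[0,0,0]],[[0,0,-0.045],[0,0,0]]]' --hand 0

```text
time: 26.25
eef_pos: [504.2, 294.6, 143.4]
orientation: [-2.411, -2.014, 0.006]
contact_force: [0.7, 0.3, 0.2]
grip_width: 90.3
finger_force: 0.0
```

Call:
jog_arm --moves '[[[0,0,-0.045],[0,0,0]],[[0,0,0],[0,0,0]],[[0,0,0],[0,0,0]]]'

```text
time: 26.55
eef_pos: [506.3, 296.0, 190.4]
orientation: [2.411, 2.014, 0.005]
contact_force: [0.3, -0.9, -0.3]
grip_width: 91.5
finger_force: 0.0
```

```bash
python3 -c "
from h import *
plan((465,150,190),(440,54,190),yaw=-9.9)
c=camera('wrist');cv2.imwrite('pics/w6.png',c['img'][:,:,::-1])
for p in ((505,294.3,88),(505,294.3,6)): print(proj(c,p))
"
```

```text
t 26.55 pos [506.3 296.  190.4] jaw -10.3 tilt xy [0.003 0.002] q [-0.68  0.4   0.13  1.78 -0.06  0.97 -0.7 ] w 91.5 f 0.0
 turn z -0.006
 -> (465, 150, 190) [-0.1509 -0.0155 -0.    ]
 -> (440, 54, 190) [-0.0989 -0.0081 -0.0003]
[284.67617224 214.47509866]
[284.52549709 189.653298  ]
```

View pics/w6.png

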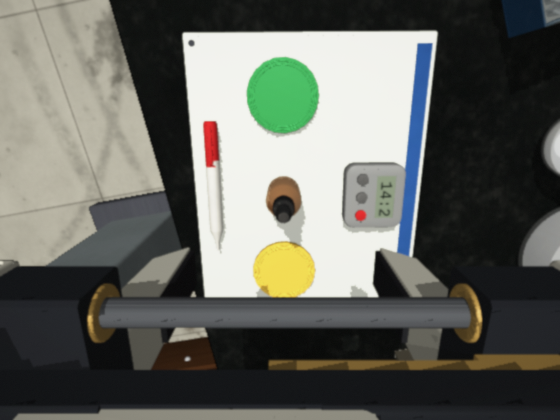

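The wrist view shows the dropper upright at (284,208), midway between green (283,95) and yellow (284,270). The marker and timer are on either side of it.

Call:
jog_arm --moves '[[[-0.0416,-0.0039,0],[0,0,0]],[[-0.0416,-0.0039,0],[0,0,0]],[[-0.0416,-0.0039,0],[0,0,0]],[[-0.0416,-0.0039,0],[0,0,0]],[[-0.0416,-0.0039,0],[0,0,0]],[[-0.0416,-0.0039,0],[0,0,0]],[[0,0,0],[0,0,0]],[[0,0,0],[0,0,0]]]'

```text
time: 27.4
eef_pos: [436.9, 53.1, 187.6]
orientation: [-2.413, -2.01, 0.003]
contact_force: [-0.2, 0.5, -0.8]
grip_width: 91.7
finger_force: 0.0
```

```bash
python3 -c "
from h import *
c=camera('wrist')
b=blobs(c,(105,100,60),(125,255,255),(180,100,400,290))[0];m=ray(c,b[0],93);print(b[0],b[1],m)
plan((440,54,110),(440,54,44),yaw=-9.9)
"
```

```text
[287.85667752 210.75895765] [273 193  31  36 921] [438.41407321  56.0874796 ]
t 27.45 pos [437.4  54.3 187.8] jaw -10.3 tilt xy [-0.002 -0.   ] q [-0.41  0.16  0.24  2.12 -0.05  0.87 -0.31] w 91.9 f 0.0
 turn z -0.006
 -> (440, 54, 110) [0.0002 0.0028 0.0778]
 -> (440, 54, 44) [0.     0.0001 0.066 ]
```

Call:
jog_arm --moves '[[[0.001,0.0015,0.03],[0,0,0]],[[0,0,0.03],[0,0,0]],[[0,0,0.03],[0,0,0]],[[0,0,0.03],[0,0,0]],[[0,0,0.0225],[0,0,0]],[[0,0,0],[0,0,0]],[[0,0,0],[0,0,0]],[[0,0,0],[0,0,0]]]'

```text
time: 28.25
eef_pos: [440.6, 55.5, 47.1]
orientation: [2.41, 2.015, 0.002]
contact_force: [-1.2, 0.6, 0.4]
grip_width: 91.7
finger_force: 0.0
```

Call:
jog_arm --moves '[[[0,0,0],[0,0,0]],[[0,0,0],[0,0,0]],[[0,0,0],[0,0,0]],[[0,0,0],[0,0,0]],[[0,0,0],[0,0,0]],[[0,0,0],[0,0,0]],[[0,0,0],[0,0,0]],[[0,0,0],[0,0,0]]]' --hand 1 --squeeze 25

```text
time: 29.05
eef_pos: [439.7, 54.7, 46.3]
orientation: [2.411, 2.014, 0.0]
contact_force: [0.2, 0.1, 1.0]
grip_width: 42.7
finger_force: 25.0
```

```bash
python3 -c "
from h import *
plan((440,54,185),(489.3,205.5,150),yaw=-10)
"
```

```text
t 29.05 pos [439.7  54.7  46.3] jaw -10.3 tilt xy [0. 0.] q [-0.35  0.42  0.2   2.2  -0.16  0.53 -0.21] w 42.7 f 25.0
 turn z -0.004
 -> (440, 54, 185) [-0.0006  0.0004 -0.1387]
 -> (489.3, 205.5, 150) [0.1578 0.0222 0.035 ]
```

Call:
jog_arm --moves '[[[0,0,-0.02],[0,0,0]],[[0,0,-0.045],[0,0,0]],[[0,0,-0.045],[0,0,0]],[[0.0395,0.0055,0],[0,0,0]],[[0.0395,0.0055,0],[0,0,0]],[[0.0395,0.0055,0],[0,0,0]],[[0.0395,0.0055,0],[0,0,0]],[[0,0,0],[0,0,0]]]'

```text
time: 29.85
eef_pos: [490.0, 213.2, 156.3]
orientation: [-2.402, -2.022, -0.005]
contact_force: [-0.4, -0.1, -1.3]
grip_width: 42.8
finger_force: 25.0
```

Call:
jog_arm --moves '[[[0,0,0.02],[0,0,0]],[[0,0,0.03],[0,0,0]],[[0,0,0.03],[0,0,0]],[[0,0,0],[0,0,0]],[[0,0,0],[0,0,0]],[[0,0,0],[0,0,0]]]'

```text
time: 30.45
eef_pos: [490.5, 206.5, 77.7]
orientation: [2.411, 2.013, 0.003]
contact_force: [0.4, 0.2, -0.7]
grip_width: 42.5
finger_force: 25.0
```

```bash
python3 -c "
from h import *
plan((489.3,205.5,56.3))
"
```

```text
t 30.45 pos [490.5 206.5  77.7] jaw -10.3 tilt xy [0.002 0.001] q [-0.58  0.48  0.16  1.98 -0.11  0.69 -0.53] w 42.5 f 25.0
 -> (489.3, 205.5, 56.3) [-0.0012 -0.001   0.0214]
```

Call:
jog_arm --moves '[[[0,-0.0005,0.012],[0,0,0]],[[0,0,0.006],[0,0,0]],[[0,0,0],[0,0,0]],[[0,0,0],[0,0,0]],[[0,0,0],[0,0,0]],[[0,0,0],[0,0,0]]]'

```text
time: 31.05
eef_pos: [489.2, 206.5, 58.5]
orientation: [2.411, 2.014, 0.001]
contact_force: [0.5, 0.1, -1.5]
grip_width: 42.6
finger_force: 25.0
```

Call:
jog_arm --moves '[[[0,0,0.001],[0,0,0]],[[0,0,0.001],[0,0,0]],[[0,0,0],[0,0,0]],[[0,0,0],[0,0,0]]]'

```text
time: 31.45
eef_pos: [489.1, 206.4, 56.3]
orientation: [2.411, 2.014, 0.0]
contact_force: [0.2, -0.1, -0.7]
grip_width: 42.8
finger_force: 25.0
```

Call:
jog_arm --moves '[[[0,0,0.0005],[0,0,0]],[[0,0,0.0004],[0,0,0]],[[0,0,0],[0,0,0]],[[0,0,0],[0,0,0]]]'

```text
time: 31.85
eef_pos: [489.1, 206.4, 56.3]
orientation: [-2.411, -2.014, -0.001]
contact_force: [-0.8, -0.6, 7.8]
grip_width: 42.5
finger_force: 25.0
```

Call:
jog_arm --moves '[[[0,0,0],[0,0,0]],[[0,0,0],[0,0,0]],[[0,0,0],[0,0,0]],[[0,0,0],[0,0,0]],[[0,0,0],[0,0,0]],[[0,0,-0.02],[0,0,0]],[[0,0,-0.045],[0,0,0]],[[0,0,-0.045],[0,0,0]]]' --hand 0

```text
time: 32.65
eef_pos: [488.0, 205.8, 165.7]
orientation: [-2.411, -2.014, 0.005]
contact_force: [2.4, 0.9, 0.6]
grip_width: 91.8
finger_force: 0.0
```

```bash
python3 -c "
from h import *
plan((489,206,200),(455,50,200),(452.5,-96,200),yaw=-9.9)
"
```

```text
t 32.65 pos [488.  205.8 165.7] jaw -10.3 tilt xy [-0.003 -0.002] q [-0.6   0.34  0.18  1.93 -0.08  0.88 -0.56] w 91.8 f 0.0
 turn z -0.006
 -> (489, 206, 200) [ 0.0003  0.0009 -0.0343]
 -> (455, 50, 200) [-0.1595 -0.0067  0.0003]
 -> (452.5, -96, 200) [-0.1443  0.0226  0.0002]
```

Call:
jog_arm --moves '[[[0,0.001,-0.034],[0,0,0]],[[-0.0434,0.0023,0],[0,0,0]],[[-0.0434,0.0023,0],[0,0,0]],[[-0.0434,0.0023,0],[0,0,0]],[[-0.0434,0.0023,0],[0,0,0]],[[-0.0434,0.0023,0],[0,0,0]],[[-0.0434,0.0023,0],[0,0,0]],[[-0.0434,0.0023,0],[0,0,0]]]'

```text
time: 33.45
eef_pos: [451.2, -97.2, 199.6]
orientation: [2.411, 2.014, 0.001]
contact_force: [1.4, -0.4, -0.1]
grip_width: 92.0
finger_force: 0.0
```

Call:
jog_arm --moves '[[[0,0,0],[0,0,0]],[[0,0,0],[0,0,0]],[[0,0,0],[0,0,0]]]'

```text
time: 33.75
eef_pos: [451.9, -94.4, 199.3]
orientation: [-2.409, -2.015, -0.0]
contact_force: [0.9, -0.4, 0.4]
grip_width: 91.6
finger_force: 0.0
```

```bash
python3 -c "
from h import *
c=camera('wrist')
b=blobs(c,(0,0,150),(180,60,255),(230,150,340,260))[0];print(b[0],b[1],ray(c,b[0],103))
plan((452.5,-96,120),(452.5,-96,55),yaw=-9.9)
"
```

```text
[286.64402408 215.4239037 ] [ 269  196   37   40 1163] [451.97064187 -95.31816856]
t 33.8 pos [451.9 -94.1 199.3] jaw -10.1 tilt xy [-0.     0.001] q [-0.19  0.18  0.38  2.07 -0.09  0.91  0.06] w 92.0 f 0.0
 turn z -0.004
 -> (452.5, -96, 120) [-0.0018  0.0009  0.0793]
 -> (452.5, -96, 55) [-0.     0.     0.065]
```

Call:
jog_arm --moves '[[[-0.0015,0.0005,0.03],[0,0,0]],[[0,0,0.03],[0,0,0]],[[0,0,0.03],[0,0,0]],[[0,0,0.03],[0,0,0]],[[0,0,0.0235],[0,0,0]],[[0,0,0],[0,0,0]],[[0,0,0],[0,0,0]],[[0,0,0],[0,0,0]]]'

```text
time: 34.6
eef_pos: [453.1, -96.8, 57.0]
orientation: [2.409, 2.015, 0.002]
contact_force: [-0.9, 0.2, -0.5]
grip_width: 91.6
finger_force: 0.0
```

Call:
jog_arm --moves '[[[0,0,0],[0,0,0]],[[0,0,0],[0,0,0]],[[0,0,0],[0,0,0]],[[0,0,0],[0,0,0]],[[0,0,0],[0,0,0]],[[0,0,0],[0,0,0]],[[0,0,0],[0,0,0]],[[0,0,0],[0,0,0]]]' --hand 1 --squeeze 30

```text
time: 35.4
eef_pos: [452.3, -97.3, 56.0]
orientation: [2.411, 2.014, 0.001]
contact_force: [0.7, -0.4, -0.2]
grip_width: 47.8
finger_force: 29.9
```

```bash
python3 -c "
from h import *
plan((452.5,-96,195),(470,0,210),(470,200,210),(520,383,190),yaw=-10)
"
```

```text
t 35.4 pos [452.3 -97.3  56. ] jaw -10.3 tilt xy [ 0.001 -0.   ] q [-0.11  0.44  0.31  2.16 -0.24  0.58  0.2 ] w 47.8 f 29.9
 turn z -0.004
 -> (452.5, -96, 195) [ 1.30e-03  1.00e-04 -1.39e-01]
 -> (470, 0, 210) [ 0.0976  0.0006 -0.015 ]
 -> (470, 200, 210) [ 0.197  -0.0347 -0.    ]
 -> (520, 383, 190) [0.1889 0.0174 0.02  ]
```

Call:
jog_arm --moves '[[[0,0,-0.02],[0,0,0]],[[0,0,-0.045],[0,0,0]],[[0,0,-0.045],[0,0,0]],[[0,0,-0.045],[0,0,0]],[[0.0423,-0.0049,0],[0,0,0]],[[0.0423,-0.0049,0],[0,0,0]],[[0.0423,-0.0049,0],[0,0,0]],[[0.0423,-0.0049,0],[0,0,0]]]'

```text
time: 36.2
eef_pos: [461.8, 74.2, 210.7]
orientation: [-2.411, -2.013, 0.001]
contact_force: [0.0, 0.2, -1.2]
grip_width: 47.6
finger_force: 29.9
```

Call:
jog_arm --moves '[[[0.0423,-0.0049,0],[0,0,0]],[[0.0423,-0.0049,0],[0,0,0]],[[0.0423,-0.0049,0],[0,0,0]],[[0.0378,0.0035,0],[0,0,0]],[[0.0378,0.0035,0],[0,0,0]],[[0.0378,0.0035,0],[0,0,0]],[[0.0378,0.0035,0],[0,0,0]],[[0.0378,0.0035,0],[0,0,0]]]'

```text
time: 37.0
eef_pos: [521.2, 384.0, 209.8]
orientation: [-2.411, -2.014, 0.004]
contact_force: [0.3, -0.0, -1.8]
grip_width: 47.6
finger_force: 29.9
```

Call:
jog_arm --moves '[[[0,0,0],[0,0,0]],[[0,0,0],[0,0,0]],[[0,0,0],[0,0,0]]]'

```text
time: 37.3
eef_pos: [521.4, 381.4, 210.0]
orientation: [2.412, 2.012, -0.004]
contact_force: [0.1, -1.1, -2.5]
grip_width: 47.5
finger_force: 29.9
```

```bash
python3 -c "
from h import *
plan((520,382.3,100),(520,382.3,66))
"
```

```text
t 37.3 pos [521.4 381.4 210. ] jaw -10.3 tilt xy [-0.001 -0.002] q [-0.77  0.48  0.14  1.6  -0.07  1.07 -0.8 ] w 47.5 f 29.9
 -> (520, 382.3, 100) [ 0.0009 -0.0015  0.11  ]
 -> (520, 382.3, 66) [0.0001 0.     0.034 ]
```

Call:
jog_arm --moves '[[[0.0005,-0.0015,0.03],[0,0,0]],[[0,0,0.03],[0,0,0]],[[0,0,0.03],[0,0,0]],[[0,0,0.03],[0,0,0]],[[0,0,0.015],[0,0,0]],[[0,0,0.004],[0,0,0]],[[0,0,0],[0,0,0]],[[0,0,0],[0,0,0]]]'

```text
time: 38.1
eef_pos: [521.5, 384.4, 73.6]
orientation: [2.411, 2.014, 0.004]
contact_force: [-0.2, -0.3, -2.1]
grip_width: 47.5
finger_force: 29.9
```

Call:
jog_arm --moves '[[[0,0,0],[0,0,0]],[[0,0,0],[0,0,0]],[[0,0,0.001],[0,0,0]],[[0,0,0],[0,0,0]],[[0,0,0],[0,0,0]]]'

```text
time: 38.6
eef_pos: [520.3, 383.9, 71.0]
orientation: [-2.411, -2.014, 0.0]
contact_force: [-0.1, -0.6, -1.8]
grip_width: 47.7
finger_force: 29.9
```

Call:
jog_arm --moves '[[[-0.001,0,0.003],[0,0,0]],[[0,0,0.001],[0,0,0]],[[0,0,0.0005],[0,0,0]],[[0,0,0],[0,0,0]],[[0,0,0],[0,0,0]]]'

```text
time: 39.1
eef_pos: [520.2, 383.0, 66.4]
orientation: [-2.411, -2.014, -0.0]
contact_force: [-0.7, 0.0, -2.3]
grip_width: 47.5
finger_force: 29.9
```

Call:
jog_arm --moves '[[[0,0,0.0006],[0,0,0]],[[0,0,0.0003],[0,0,0]],[[0,0,0],[0,0,0]],[[0,0,0],[0,0,0]]]'

```text
time: 39.5
eef_pos: [520.3, 383.1, 66.0]
orientation: [-2.411, -2.014, -0.001]
contact_force: [-1.0, -1.4, 3.7]
grip_width: 47.9
finger_force: 29.9
```

Call:
jog_arm --moves '[[[0,0,0],[0,0,0]],[[0,0,0],[0,0,0]],[[0,0,0],[0,0,0]],[[0,0,0],[0,0,0]],[[0,0,0],[0,0,0]],[[0,0,-0.02],[0,0,0]],[[0,0,-0.045],[0,0,0]],[[0,0,-0.045],[0,0,0]]]' --hand 0

```text
time: 40.3
eef_pos: [519.3, 382.3, 175.5]
orientation: [2.411, 2.014, -0.005]
contact_force: [1.1, 0.9, 0.7]
grip_width: 92.0
finger_force: 0.0
```

Call:
jog_arm --moves '[[[0.03,0,-0.045],[0,0,0]],[[0.045,0,-0.02],[0,0,0]],[[0.045,0,0],[0,0,0]],[[0.045,0,0],[0,0,0]],[[0.045,0,0],[0,0,0]],[[0,0,0],[0,0,0]],[[0,0,0],[0,0,0]]]'

```text
time: 41.0
eef_pos: [556.0, 588.1, 234.6]
orientation: [2.409, 2.016, -0.005]
contact_force: [0.1, -0.6, -0.3]
grip_width: 92.0
finger_force: 0.0
```

```bash
python3 - <<'E'
from h import *
plan()
t=camera("top");s=camera("scene")
cv2.imwrite("pics/t7.png",cv2.resize(t["img"][130:250,130:270],None,fx=4,fy=4,interpolation=cv2.INTER_CUBIC)[:,:,::-1])
cv2.imwrite("pics/s7.png",cv2.resize(s["img"][90:250,150:330],None,fx=3.5,fy=3.5,interpolation=cv2.INTER_CUBIC)[:,:,::-1])
g,y=np.array([520.5,382.9]),np.array([489.6,205.7]);M=(g+y)/2;yb=(g-y)/np.linalg.norm(g-y);xb=np.array([yb[1],-yb[0]])
loc=lambda p:np.round([(p-M)@xb-25,(p-M)@yb],1)
for n,lo,hi,box,z in(("brown",(0,0,150),(180,60,255),(165,175,190,200),106),("blue",(105,120,60),(125,255,255),(222,185,245,212),95),("red",(0,120,90),(8,255,255),(160,190,210,232),16)):
    for ce,st,m in blobs(t,lo,hi,box,2): print(n,ce.round(1),st,loc(ray(t,ce,z)))
print(proj(t,(505,294.3,88)),proj(t,(593,278.5,24)),proj(t,(436,306,16)))
E
```

```text
t 41.0 pos [556.  588.1 234.6] jaw -10.1 tilt xy [-0.002 -0.002] q [-0.91  0.78  0.12  1.05 -0.09  1.32 -0.98] w 92.0 f 0.0
brown [176.4 184.2] [165 175  25  25 327] [-13.7  70.1]
blue [228.5 198.5] [226 196   6   6  32] [-25.7 -90. ]
red [185.  213.4] [180 212  11   4  27] [-93.5  47.1]
[199.70128443 192.88110349] [209.26750927 167.25762605] [199.54595152 216.68289754]
```

View pics/t7.png

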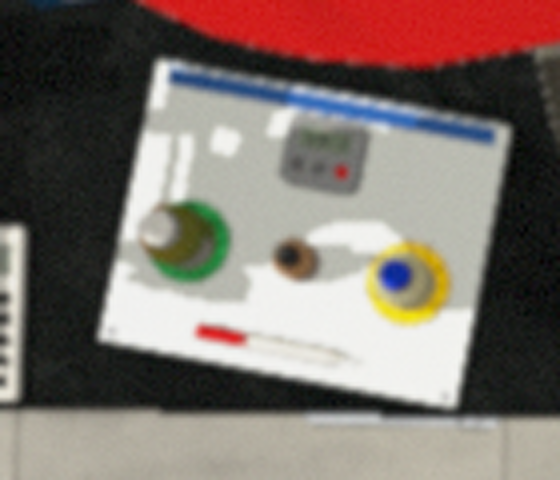

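View pics/s7.png

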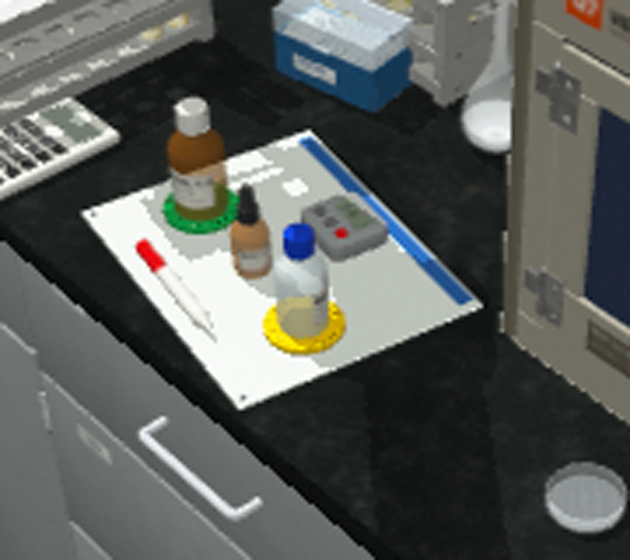

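The top view shows everything in its place; the brown cap is at crop (158,228), the dropper bulb at (290,255), the timer at (325,158), and the marker from (197,330) to (352,358). The scene view shows all of them upright and the dish undisturbed. I still want to check the dropper and timer numerically.

```bash
python3 - <<'E'
from h import *
t=camera("top");s=camera("scene")
def loc_in(c):
    f=lambda lo,hi,box:ray(c,blobs(c,lo,hi,box)[0][0],10)
    return f
g,y=np.array([520.5,382.9]),np.array([489.6,205.7])
def L(o):
    M=(g+y)/2+o;yb=(g-y)/np.linalg.norm(g-y);xb=np.array([yb[1],-yb[0]])
    return lambda p:np.round([(p-M)@xb-25,(p-M)@yb],1)
lt,ls=L(0),L(np.array([-4.5,-4.1]))
tc=lambda x,y:((x+.5)/4-.5+130,(y+.5)/4-.5+130)
sc=lambda x,y:((x+.5)/3.5-.5+150,(y+.5)/3.5-.5+90)
print("top: brown",lt(ray(t,tc(158,228),106)),"drop",lt(ray(t,tc(289,254),87)),"marker",lt(ray(t,tc(197,330),16)),lt(ray(t,tc(352,358),11)))
print("timer corners top",[lt(ray(t,tc(*p),24)) for p in((290,122),(370,130),(357,194),(281,180))])
print("scene: brown",ls(ray(s,sc(192,102),116)),"blue",ls(ray(s,sc(299,228),105)),"drop",ls(ray(s,sc(246,188),91)),"marker",ls(ray(s,sc(143,245),16)),ls(ray(s,sc(213,338),11)),"timer",ls(ray(s,sc(343,221),24)))
m=(t["img"].max(2)<60).astype(np.uint8);k=np.zeros_like(m);k[187:199,195:210]=m[187:199,195:210]
N,l,st,ce=cv2.connectedComponentsWithStats(k);i=1+np.argmax(st[1:,4]);print("bulb",ce[i],st[i],lt(ray(t,ce[i],84)))
print("petri",ray(t,blobs(t,(0,0,85),(180,50,200),(310,180,336,206))[0][0],10))
E
```

```text
top: brown [-25.   90.1] drop [-24.5  -6.4] marker [-93.3  67. ] [-91.7 -57.4]
timer corners top [array([82.4, 26.4]), array([ 88.1, -37.3]), array([ 36.1, -37.3]), array([35.7, 24.1])]
scene: brown [-20.6  95.5] blue [-21.2 -83.9] drop [-24.1  -1.1] marker [-93.   64.1] [-95.4 -65.7] timer [61.9 -6.7]
bulb [202.  193.8] [201 192   3   4  10] [-26.2  -6.6]
petri [521.0228058  -81.84329207]
```

```bash
python3 -c "
from station import *
print(job_done())"
```

```text
the job is handed in; nothing more can be done
None
```

The station is set out and handed in at 41 s of the 144 s allowed. By my measurements everything is within tolerance and the Petri dish hasn't moved; the dropper bottle and timer both sit about 6 mm off the middle line. `job_done()` didn't return a verdict.

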